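# Hang the rotator wheel on the drying hook and shut its gate

### The job

Lift the rinsed white tube-rotator wheel out of the draining rack and hang it up to dry by its rim on the J-hook of the stand, then swing the hook's gate (red knob) across until it snaps fully home in its catch, so that the wheel cannot be knocked off. Leave the wheel hanging freely at rest, and do not shift the blue-capped bottle or the plastic jug.

Things in the scene. Friction and masses are not known exactly. Their poses are not given: they have to be found in the camera images.
- wheel: White plastic wheel of a tube rotator, 180 mm across, 0.14 to 0.28 kg, upright in the rack. Origin: its centre; x its axle, z up, y along its face. Hub radius 14 mm, 18 thick. Three spokes, 13 wide, 7 thick, run straight down and 60 degrees either side of +z, with blue tube clips from 29 to 63 mm radius that stick out 20 mm on the -x face.
- rim_top (a point): Middle of the wheel's rim at the top (wheel z +83.5 mm), in the 120 degree window between the two upper spokes. The bare rim is 12 mm thick along the axle (pinch it across this, anywhere) and 13 mm deep (radius 77 to 90).
- stand: Fixed grey drying stand. Origin: underside of the foot, on the upright rod's axis; the foot is 13 mm high, x -155 to +45, y +-70 mm. The 12 mm rod slides in a tube (clamp collar 29 mm across) and carries the steel J-hook and its gate at its top. It is clamped at a height that is not reported: the hook's seat is at z 207 to 268 mm. Find it by touch or sight; the clamp bears 60 N.
- collar (a point): Stand axis at the collar's top, z 150 mm; stand's axes. The hook, heights above its seat in mm: the rod's cap, 16 across, ends 30 up on the axis. The 8 mm round arm points to -x; its upper side, the seat, is level from x -6 to -38, then curves up to the tip at x -52 with the catch (x -59 to -45, y -12 to +13, top 25 up). A rim gets on over the tip, the arm passing between rim and hub.
- rack: Fixed grey wire draining rack, 137 mm wide (y), 121 deep (x). Origin: centre of its underside. The wheel stands in its mid-plane (axes as the wheel's) on two bars, its centre 95 mm up, between four upright wires, 6 mm thick, at x +-12, y +-46, whose tips flare out to x +-20 and end 89 mm up. Lift the wheel straight up 85 mm to clear them.
- gate (a joint): Gate of the hook: a 6 mm bar turning about the rod, 19 to 25 mm above the seat. 0 = shut, along the stand's -x; it starts open at 1.1 to 1.7 rad, towards the stand's +y. Its red knob (11 mm thick, 31 to 48 mm above the seat) is at stand (-43 cos q, 43 sin q) mm. Friction holds it; from 0.27 to 0.09 rad it rides over a spring ball (about 5 N at the knob), then snaps home at a stop.
- buffer: White bottle with a blue cap, 68 mm wide, 152 mm high, origin at the centre of its underside. Leave alone.
- jug: Translucent plastic jug without handle, 78 mm wide, 125 mm high, origin at the centre of its underside. Leave alone.

How it is judged:
On the way, in this order (a step that is already met when the one before it is completed fails the run):
1. the wheel hangs by its rim on the hook, let go (contact force between wheel and stand above 0.5 N and contact force between wheel and the fingers below 0.1 N and x of wheel in the frame of stand between -0.05 and -0.006 m and y of wheel in the frame of stand between -0.025 and 0.025 m and height (world z) of wheel between 0.12 and 0.2 m and angle between wheel's own x axis and vertical between 1.35 and 1.79 rad), for 0.2 s.
2. the gate is snapped shut over the rim (value of joint gate below 0.05 rad), for 0.2 s.
At the end, for the whole second after the job is handed in: The wheel hangs from the stand's hook by its rim between rod and tip: centre within 25 mm sideways of the hook, 120 to 200 mm up, face upright within 12 degrees, at rest, not touched by the fingers; the gate is shut (within 0.05 rad); bottle and jug within 25 mm of where they stood (all of step 1 and value of joint gate below 0.05 rad and linear speed of wheel below 0.02 m/s and angular speed of wheel below 0.2 rad/s).
It fails at once if the blue-capped bottle is shifted by more than 25 mm (distance of buffer from where it was at the start of the episode above 0.025 m).
It fails at once if the plastic jug is shifted by more than 25 mm (distance of jug from where it was at the start of the episode above 0.025 m).
It also fails if it takes over 72 s, if anything falls off the work surface, if the arm or the gripper's body presses on something with over 40 N, if the wrist force passes 120 N, or if a joint passes its speed limit or range.

### The arm

A 7-joint arm with a two-finger parallel gripper is mounted at the origin on the work surface; the furniture and walls round the work are solid. World frame = base frame: x ahead of the robot, y to its left, z up, the work surface at z = 0. Lengths are in m, angles in rad, forces in N, time in s.
With the tool pointing down it reaches from about 0.35 to 0.9 m from the base axis. Payload 19.9 kg.
Tool frame: the origin (TCP) lies midway between the tips of the shut fingers; the grasp point (between the pads) lies 19 mm behind it; z points along the fingers, y is the line along which they close (so a half turn about z gives the same grasp; the last joint's range is limited). The gripper opens to 94 mm and grips with 3 to 60 N. Pads are 16 mm wide; open, the fingers measure 119 mm over their backs; the gripper's body (75 mm by 177 mm) begins 78 mm behind the grasp point.
Start: joints at [1.087, 0.417, -0.01, 1.614, 0.005, 1.111, -0.053], TCP at [0.268, -0.565, 0.205] pointing down, gripper open.
Joint ranges: [-2.81, 2.81], [-0.39, 2.02], [-1.27, 1.25], [0.06, 2.57], [-1.19, 4.33], [0.19, 2], [-2.82, 2.82]. Speed limits (rad/s): [1.89, 1.89, 2.39, 2.39, 3.01, 3.01, 3.01].

### API

Orientations are given as a unit quaternion [x, y, z, w].
In Python, from station import ctrl, grab_frame, calibration, workorder gives the robot as it stands.
- The arm moves only by the shell command python3 -m creep 'ROWS' [FORCE]. ROWS is JSON, a list of rows, each an object of numbers: "tx", "ty", "tz": the shift along the tool's x, y, z in mm; "roll": the turn about the tool's z in rad; "claw": the finger opening in mm, from 0 to 94. In form: [{"tx": .., "ty": .., "tz": .., "roll": .., "claw": ..}, ...]. A call has exactly 5 rows; each row is the pose to reach, as a shift and turn from the pose commanded when the call began, along the tool's axes at that moment; what a row does not reach only later rows make up. A row lasts 1/10 s, in which the tool goes at most 50 mm and 8.59 degrees, less where a joint would pass 70% of its speed; a pose out of reach is approached as far as the arm can. A call with a gripper value outside its range is refused whole. The fingers move at their own pace and stop on an object; FORCE is the grip in N (left out, the last holds). Time passes only in rows, so rows that repeat a pose let the fingers close, or fill a call up. It gives the time, the measured TCP pose, the force, the opening and the grip force at its end, in the units of the state.
- ctrl.sense(): the state, without advancing time (a new reading comes with each control period).
- grab_frame(name): name is "scene" or "top" or "wrist"; returns (picture, depth): 400x640x3 uint8, red, green, blue; 400x640 float32, m along the optical axis (not along the pixel's ray), 0 where there is no reading.
- calibration(name): a dict with "fx", "fy", "cx", "cy" (pixels), "rvec" (rotation vector, rad) and "tvec" (3), from world to camera coordinates, as OpenCV has them; the wrist camera has in their place "hand_eye" (4x4, takes a point from camera to tool coordinates, whose origin is the TCP and whose axes are the flange's). Camera axes: x right, y down, z forward; pixel columns grow to the right and rows downward; lengths in m; the calibration is good to about 2 mm. A picture is of the moment at which its call begins: read the wrist's pose just before it. calibration takes no time and is no camera call.
- workorder.job_done(): hands the job in; it is judged then, once.
The state is a dict: "time_s": time; "qpos": joint angles; "qvel": joint speeds; "joint_efforts": joint torques, N m; "tool_pos": TCP position; "tcp_rot": TCP orientation; "force": force on the tool from outside, world axes, zero at the start; "wrist_torque": the same for the moment, N m; "grip_width": finger opening in m; "grasp_force": force on a finger pad.
Only numpy, scipy, OpenCV 4.12 (cv2) and the standard library are available. Lean on these libraries where they do the work, as an engineer would, in place of code of your own. Each camera call takes 0.05 s, during which the arm holds its last target. There are 200 camera calls.

## Working session

There is one attempt and no reset: what is moved stays moved. The work goes in short steps, Python scripts to look and compute and a shell command to move; the robot and the scene stay as the last step left them, time stands still between calls to the robot, and variables do not carry over. Pictures are saved under pics/ and viewed, at most 10 in all, crops included, and the job is handed in when it is done.

```bash
ls; mkdir -p pics; cat > h.py <<'E'
import numpy as np, cv2
from station import ctrl, grab_frame, calibration, workorder
from scipy.spatial.transform import Rotation as R
def cloud(name):
    s=ctrl.sense(); im,d=grab_frame(name); c=calibration(name)
    v,u=np.mgrid[:400,:640]
    P=np.stack([(u-c['cx'])/c['fx']*d,(v-c['cy'])/c['fy']*d,d],-1)
    if 'rvec' in c:
        Rm=cv2.Rodrigues(np.array(c['rvec'],float))[0]; W=(P-np.array(c['tvec']).ravel())@Rm
    else:
        H=np.array(c['hand_eye']); T=P@H[:3,:3].T+H[:3,3]
        W=T@R.from_quat(s['tcp_rot']).as_matrix().T+np.array(s['tool_pos'])
    W[d==0]=np.nan
    return im,W,d
E
python3 - <<'E'
from h import *
s=ctrl.sense(); print(s)
for n in('scene','top'):
    im,W,d=cloud(n); np.savez(f'{n}.npz',im=im,W=W); cv2.imwrite(f'pics/{n}0.png',im[...,::-1]); print(n,calibration(n))
E
```

```text
pics
{'time_s': 0.0, 'qpos': array([ 1.0865002 ,  0.4179446 , -0.01030121,  1.6141761 ,  0.00469739,
        1.1107029 , -0.05297447]), 'qvel': array([ 0.00021505, -0.00051473,  0.00093112, -0.00154231,  0.00145685,
        0.00085708,  0.00134908]), 'joint_efforts': array([-2.09882501e-04, -8.51261616e+01,  6.38938006e-01, -4.25989795e+01,
       -4.87785623e-02,  1.85186032e-02,  1.20643526e-04]), 'tool_pos': array([ 0.26761731, -0.56438563,  0.20484282]), 'tcp_rot': array([ 9.75587816e-01,  2.19608856e-01, -1.75723004e-04, -5.77449068e-04]), 'force': array([-0.06337675, -0.18628089,  0.41385706]), 'wrist_torque': array([-0.04970267,  0.04516298,  0.00679862]), 'grasp_force': 0.0, 'grip_width': 0.09386997042239632}
scene {'fx': 469.582608712244, 'fy': 469.582608712244, 'cx': 316.91722104946695, 'cy': 199.2425092204998, 'rvec': array([ 0.81138199, -2.60126981,  1.07457288]), 'tvec': array([0.40684668, 0.42830245, 0.91622491])}
top {'fx': 432.8031531656896, 'fy': 432.8031531656896, 'cx': 320.66025041297905, 'cy': 194.54558677370335, 'rvec': array([ 2.12829442, -2.1926299 ,  0.14603184]), 'tvec': array([-0.14617063,  0.60697761,  1.20839762])}
```

View pics/scene0.png

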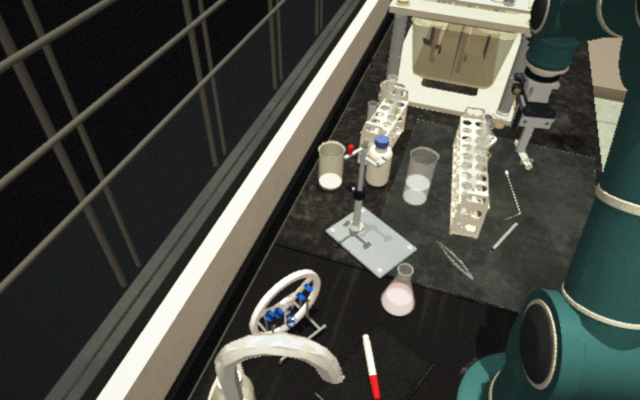

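View pics/top0.png

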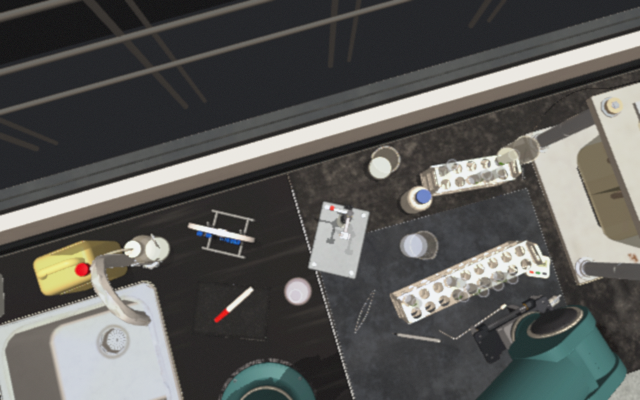

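The scene view shows the wheel at (285,300), the stand foot at (370,242), the hook at (372,155) and the red knob at (351,149). In the top view the wheel is at (222,232), the foot at (340,240), the hook at (343,225) and the knob at (330,208).

```bash
cat > m.py <<'E'
from h import *
t=np.load('top.npz'); im,W=t['im'],t['W']
s=np.load('scene.npz'); im2,W2=s['im'],s['W']
np.set_printoptions(precision=4,suppress=True)
def box(W,im,u0,v0,u1,v1): return W[v0:v1,u0:u1].reshape(-1,3),im[v0:v1,u0:u1].reshape(-1,3).astype(int)
# wheel
for n,(w,i),in (('top',box(W,im,170,200,270,265)),('scene',box(W2,im2,245,265,325,338))):
    sat=i.max(1)-i.min(1); 
    m=(i.min(1)>120)&(sat<60)&(w[:,2]>.03); p=w[m]; p=p[np.isfinite(p).all(1)]
    hi=p[p[:,2]>(.16 if n=='top' else .03)]
    c=hi.mean(0); e,V=np.linalg.eigh(np.cov((hi-c).T)); print(n,'wheel n',len(hi),c,'zmax',np.percentile(hi[:,2],[2,50,98]),'eig',np.sqrt(e),V.T)
    b=(i[:,2]>i[:,0]+60)&(w[:,2]>.03); print(' blue',b.sum(),np.nanmean(w[b],0))
# foot
for n,(w,i) in (('top',box(W,im,300,190,375,285)),('scene',box(W2,im2,320,200,420,280))):
    m=(w[:,2]>.007)&(w[:,2]<.02)&(i.min(1)>90); p=w[m]; 
    r=cv2.minAreaRect(p[:,:2].astype(np.float32)*1000); print(n,'foot',r, cv2.boxPoints(r))
    h=w[w[:,2]>.15]; print(' tops',len(h),np.nanmax(w[:,2]),h.mean(0))
# knob
for n,(w,i) in (('top',box(W,im,300,190,375,285)),('scene',box(W2,im2,330,130,400,180))):
    m=(i[:,0]>i[:,1]+70); p=w[m]; print(n,'knob',m.sum(),np.nanmean(p,0),np.nanmin(p,0),np.nanmax(p,0))
for nm,b in (('buffer',(400,180,435,215)),('jug',(397,228,440,262)),('beaker2',(365,145,402,182)),('flask',(280,275,315,308)),('faucet',(85,230,172,330))):
    w,_=box(W,im,*b); w=w[w[:,2]>.03]; print(nm,len(w),w.min(0),w.max(0))
E
python3 m.py
```

```text
top wheel n 233 [0.4985 0.1036 0.1772] zmax [0.162  0.179  0.1875] eig [0.0035 0.0072 0.0351] [[-0.9659  0.2555 -0.0408]
 [-0.0497 -0.0284  0.9984]
 [-0.2539 -0.9664 -0.0401]]
 blue 97 [0.4846 0.1088 0.1156]
scene wheel n 1567 [0.4792 0.1356 0.1634] zmax [0.035  0.1441 0.3695] eig [0.022  0.0425 0.1183] [[ 0.8465 -0.194   0.4957]
 [-0.4371 -0.7847  0.4394]
 [-0.3037  0.5887  0.7491]]
 blue 234 [0.4883 0.1172 0.1081]
top foot ((453.20953369140625, -202.92599487304688), (151.75865173339844, 246.2178955078125), 73.51834106445312) [[ 313.6315 -240.7605]
 [ 549.7324 -310.6145]
 [ 592.7876 -165.0915]
 [ 356.6866  -95.2375]]
 tops 266 0.31254489746142783 [ 0.5121 -0.2121  0.265 ]
scene foot ((455.8599853515625, -271.74249267578125), (266.6299133300781, 200.69117736816406), 75.56275177001953) [[ 325.4452 -375.8294]
 [ 519.7988 -425.8657]
 [ 586.2748 -167.6556]
 [ 391.9212 -117.6193]]
 tops 0 0.13437866658682532 [nan nan nan]
top knob 17 [ 0.538  -0.1847  0.3075] [ 0.5331 -0.1881  0.303 ] [ 0.542  -0.1811  0.3125]
scene knob 49 [ 0.5654 -0.2392  0.2518] [ 0.531  -0.537  -0.0049] [ 0.7262 -0.1784  0.3088]
buffer 716 [ 0.5429 -0.4845  0.0302] [ 0.6335 -0.3975  0.1592]
jug 861 [ 0.4132 -0.458   0.0324] [ 0.485  -0.3867  0.1656]
beaker2 496 [ 0.6468 -0.3792  0.0305] [ 0.7451 -0.2961  0.1302]
flask 464 [ 0.2982 -0.123   0.0302] [ 0.3646 -0.0553  0.1359]
faucet 3578 [0.2883 0.2334 0.03  ] [0.4984 0.4997 0.3741]m.py:17: RuntimeWarning: Mean of empty slice.
  h=w[w[:,2]>.15]; print(' tops',len(h),np.nanmax(w[:,2]),h.mean(0))
  ret = um.true_divide(
```

```bash
cat > m2.py <<'E'
from m import *
print('-----')
for n,I,w,(u0,v0,u1,v1) in (('top',im,W,(300,190,375,285)),('scene',im2,W2,(320,200,420,280))):
    m=np.zeros(w.shape[:2],np.uint8); z=w[...,2]
    m[v0:v1,u0:u1]=((z>.005)&(z<.021)&(I.min(2)>100))[v0:v1,u0:u1]
    k,l,st,ce=cv2.connectedComponentsWithStats(m,connectivity=4); j=1+st[1:,4].argmax()
    p=w[l==j]; r=cv2.minAreaRect((p[:,:2]*1000).astype(np.float32)); print(n,st[j],r,cv2.boxPoints(r).round(),np.median(p[:,2]))
# tall bits of stand (top)
w=W[190:285,300:375].reshape(-1,3); 
for a,b in((.13,.2),(.2,.24),(.24,.262),(.262,.275),(.275,.295),(.295,.33)):
    q=w[(w[:,2]>a)&(w[:,2]<b)]; print(a,b,len(q),q.mean(0),q.min(0),q.max(0)) if len(q) else 0
a=cv2.resize(im[180:290,280:390],None,fx=5,fy=5,interpolation=2);b=cv2.resize(im2[120:230,320:400],None,fx=5,fy=5,interpolation=2)[:550,:250+150]
cv2.imwrite('pics/crop1.png',np.hstack([a[:,:400],b])[...,::-1])
E
python3 m2.py 2>/dev/null | sed -n '/-----/,$p'
```

```text
-----
top [ 308  201   61   78 2948] ((473.054931640625, -213.18984985351562), (141.8555908203125, 201.37643432617188), 75.35774230957031) [[ 358. -256.]
 [ 553. -307.]
 [ 588. -170.]
 [ 394. -119.]] 0.013544680534415664
scene [ 326  207   91   71 3023] ((471.15008544921875, -214.06973266601562), (148.4825897216797, 199.96473693847656), 75.65679168701172) [[ 356. -261.]
 [ 550. -311.]
 [ 586. -167.]
 [ 393. -117.]] 0.013034898456584463
0.13 0.2 95 [ 0.5382 -0.2264  0.1478] [ 0.513  -0.2452  0.1314] [ 0.563  -0.2118  0.1875]
0.2 0.24 2 [ 0.5244 -0.2207  0.209 ] [ 0.5238 -0.2212  0.2009] [ 0.5251 -0.2203  0.217 ]
0.24 0.262 51 [ 0.5033 -0.2198  0.2582] [ 0.4844 -0.2291  0.252 ] [ 0.5272 -0.2137  0.2616]
0.262 0.275 15 [ 0.4937 -0.2163  0.269 ] [ 0.47   -0.2266  0.2622] [ 0.5239 -0.2059  0.2748]
0.275 0.295 151 [ 0.5109 -0.2104  0.2836] [ 0.4674 -0.2322  0.2753] [ 0.5444 -0.1705  0.2936]
0.295 0.33 18 [ 0.5378 -0.1846  0.3073] [ 0.533  -0.1881  0.303 ] [ 0.542  -0.1811  0.3125]
```

View pics/crop1.png

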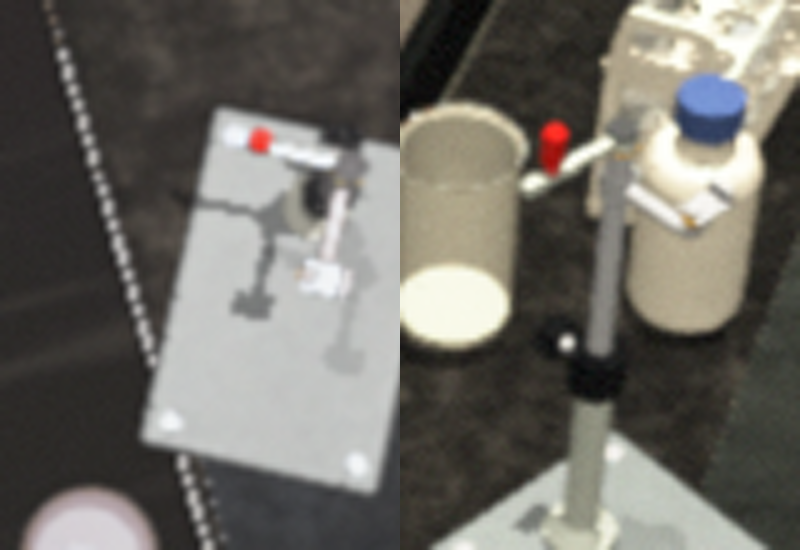

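The crop shows the gate bar pointing to stand +y with the red knob at its end. The arm points from the rod towards the robot, with the catch block at its tip.

```bash
cat >> h.py <<'E'
yaw=np.deg2rad(-14.7); RX=np.array([np.cos(yaw),np.sin(yaw),0]); RY=np.array([-np.sin(yaw),np.cos(yaw),0])
STAND=np.array([.526,-.227,0])
def st(x,y,z): return STAND+RX*x+RY*y+np.array([0,0,z])   # m
def go(target):
    s=ctrl.sense(); r=R.from_quat(s['tcp_rot']); m=r.as_matrix()
    d=m.T@(np.array(target)-s['tool_pos'])*1000
    a=np.arctan2(m[1,1],m[0,1]); roll=-((yaw-a+np.pi/2)%np.pi-np.pi/2)
    print('t',s['time_s'],'tcp',s['tool_pos'].round(4),'F',s['force'].round(2),'w',round(s['grip_width'],4),'g',round(s['grasp_force'],1),'| tx ty tz',d.round(1),'roll',round(roll,3))
E
cat > m3.py <<'E'
from m import *
print('-----')
w,i=box(W,im,170,200,270,265); m=(w[:,2]>.15)&(i.min(1)>100)
for lo in(.15,.165,.178): 
    p=w[(w[:,2]>lo)&(w[:,2]<.2)&(i.min(1)>100)]; c,sz,an=cv2.minAreaRect((p[:,:2]*1000).astype(np.float32)); print(lo,len(p),p.mean(0),np.median(p,0),c,sz,an)
w,i=box(W2,im2,240,260,325,340); m=(i.min(1)>110)&(w[:,2]>.165)&(w[:,2]<.195)&(w[:,1]<.22); p=w[m]; c=cv2.minAreaRect((p[:,:2]*1000).astype(np.float32)); print('scene',len(p),p.mean(0),c,p[:,2].max())
for n in('top','scene'):
    c=calibration(n); print(n,'cam',-cv2.Rodrigues(c['rvec'])[0].T@c['tvec'])
q=W.reshape(-1,3); 
for h in(.05,.2,.3,.4):
  for y in(.1,-.1,-.25):
    e=q[(q[:,2]>h)&(abs(q[:,1]-y)<.03)&(q[:,0]>.58)]; print('sill above',h,'y',y,e[:,0].min() if len(e) else None)
w,i=box(W,im,325,215,350,240); hi=w[(w[:,2]>.24)&(w[:,2]<.32)]
d=hi-[.526,-.227,0]; yw=np.deg2rad(-14.7); sx=d[:,:2]@[np.cos(yw),np.sin(yw)]; sy=d[:,:2]@[-np.sin(yw),np.cos(yw)]
for a,b in((-62,-45),(-40,-12),(-8,8)):
    k=(sx*1e3>a)&(sx*1e3<b)&(abs(sy)<.016); print(a,b,k.sum(),'y',np.median(sy[k]),'z',np.percentile(hi[k,2],[10,50,90]), 'xmin',sx[k].min())
E
python3 m3.py 2>/dev/null | sed -n '/-----/,$p'; python3 -c "
from h import *
go([.490,.073,.405])"
```

```text
-----
0.15 265 [0.4982 0.1027 0.1745] [0.4972 0.1006 0.1781] (499.63995361328125, 108.18931579589844) (144.5337677001953, 11.93094253540039) 75.23015594482422
0.165 214 [0.4988 0.105  0.1785] [0.4991 0.1032 0.1797] (499.16802978515625, 106.39926147460938) (116.84483337402344, 11.93094253540039) 75.23015594482422
0.178 133 [0.5001 0.1098 0.1826] [0.4997 0.1102 0.1825] (499.86419677734375, 109.03982543945312) (76.9889144897461, 11.93094253540039) 75.23015594482422
scene 395 [0.4982 0.1142 0.1772] ((498.43505859375, 108.91706085205078), (114.26242065429688, 14.360452651977539), 75.89484405517578) 0.18762960731985412
top cam [ 0.4461 -0.1504  1.2761]
scene cam [0.1555 0.5169 0.9472]
sill above 0.05 y 0.1 0.6265213351961464
sill above 0.05 y -0.1 0.6802475134764654
sill above 0.05 y -0.25 0.7190072883945812
sill above 0.2 y 0.1 0.6500660614693374
sill above 0.2 y -0.1 0.7030330373973483
sill above 0.2 y -0.25 0.7435923144679563
sill above 0.3 y 0.1 0.9031929658876018
sill above 0.3 y -0.1 0.9570916002754638
sill above 0.3 y -0.25 1.0011026748111185
sill above 0.4 y 0.1 0.9031929658876018
sill above 0.4 y -0.1 0.9570916002754638
sill above 0.4 y -0.25 None
-62 -45 60 y 0.0005240099854075087 z [0.2748 0.2776 0.2842] xmin -0.058391122586306306
-40 -12 39 y 0.001240468430939152 z [0.256  0.2587 0.2609] xmin -0.03891408590908198
-8 8 12 y 0.003260030285404984 z [0.2617 0.2696 0.2882] xmin -0.007792739756910854
t 0.1 tcp [ 0.2676 -0.5644  0.2049] F [-0.9  -0.94  0.73] w 0.0942 g 0.0 | tx ty tz [ 474.  -480.9 -199.6] roll -0.871
```

```bash
python3 -m creep '[{"tz":-50,"claw":94},{"tz":-100,"claw":94},{"tx":30,"ty":-30,"tz":-140,"roll":-0.14,"claw":94},{"tx":60,"ty":-60,"tz":-170,"roll":-0.28,"claw":94},{"tx":95,"ty":-95,"tz":-200,"roll":-0.42,"claw":94}]' 60; python3 -c "
from h import *
go([.4913,.0776,.33])"
```

```text
t 0.1 tcp [ 0.2676 -0.5644  0.2049] F [-0.9  -0.94  0.73] w 0.0942 g 0.0 | tx ty tz [ 477.2 -484.4 -124.6] roll -0.871invalid input
```

```bash
python3 -m creep '[{"tx":0,"ty":0,"tz":-50,"roll":0,"claw":94},{"tx":0,"ty":0,"tz":-100,"roll":0,"claw":94},{"tx":30,"ty":-30,"tz":-140,"roll":-0.14,"claw":94},{"tx":60,"ty":-60,"tz":-170,"roll":-0.28,"claw":94},{"tx":95,"ty":-95,"tz":-200,"roll":-0.42,"claw":94}]' 60; python3 -c "
from h import *
go([.4913,.0776,.33])"
```

```text
time_s: 0.6
tool_pos: [0.3079, -0.4513, 0.3971]
tcp_rot: [0.907, 0.42, -0.0, 0.0]
force: [1.2, 0.1, 0.7]
grip_width: 0.094
grasp_force: 0.0
t 0.6 tcp [ 0.3079 -0.4513  0.3971] F [1.22 0.09 0.66] w 0.094 g 0.0 | tx ty tz [ 522.1 -202.    66.9] roll -0.446
```

```bash
python3 -m creep '[{"tx":44,"ty":-17,"tz":0,"roll":-0.1,"claw":94},{"tx":88,"ty":-34,"tz":0,"roll":-0.2,"claw":94},{"tx":132,"ty":-51,"tz":0,"roll":-0.3,"claw":94},{"tx":176,"ty":-68,"tz":0,"roll":-0.4,"claw":94},{"tx":220,"ty":-85,"tz":0,"roll":-0.446,"claw":94}]'>/dev/null; python3 -m creep '[{"tx":0,"ty":0,"tz":0,"roll":0,"claw":94},{"tx":0,"ty":0,"tz":0,"roll":0,"claw":94},{"tx":0,"ty":0,"tz":0,"roll":0,"claw":94},{"tx":0,"ty":0,"tz":0,"roll":0,"claw":94},{"tx":0,"ty":0,"tz":0,"roll":0,"claw":94}]'>/dev/null; python3 -c "
from h import *
go([.4913,.0776,.27])"
```

```text
t 1.6 tcp [ 0.386  -0.2309  0.3957] F [0.48 0.41 0.45] w 0.0944 g 0.0 | tx ty tz [325.2  21.4 125.8] roll -0.007
```

```bash
python3 -m creep '[{"tx":48,"ty":3,"tz":0,"roll":0,"claw":94},{"tx":96,"ty":6,"tz":0,"roll":0,"claw":94},{"tx":144,"ty":9,"tz":0,"roll":0,"claw":94},{"tx":192,"ty":12,"tz":0,"roll":0,"claw":94},{"tx":240,"ty":15,"tz":20,"roll":0,"claw":94}]'>/dev/null; python3 -m creep '[{"tx":40,"ty":3,"tz":20,"roll":-0.007,"claw":94},{"tx":85,"ty":6,"tz":60,"roll":-0.007,"claw":94},{"tx":85,"ty":6,"tz":105,"roll":-0.007,"claw":94},{"tx":85,"ty":6,"tz":105,"roll":-0.007,"claw":94},{"tx":85,"ty":6,"tz":105,"roll":-0.007,"claw":94}]'>/dev/null; python3 - <<'E'
from h import *
go([.4913,.0776,.153])
im,W,d=cloud('wrist'); cv2.imwrite('pics/wr1.png',im[...,::-1])
E
```

```text
t 2.6 tcp [0.4901 0.0756 0.2722] F [1.05 0.85 0.76] w 0.0939 g 0.0 | tx ty tz [  2.2   0.9 119.2] roll 0.001
```

View pics/wr1.png

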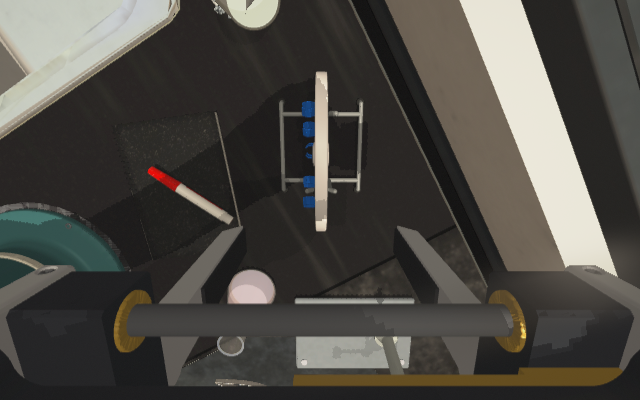

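The wheel's rim, seen edge-on at columns 315–327 and rows 72–232, lies midway between the fingers. I'll check it against the wrist depth, then descend.

```bash
python3 - <<'E'
from h import *
im,W,d=cloud('wrist')
w=W[60:240,300:340].reshape(-1,3);w=w[(w[:,2]>.165)&(w[:,2]<.2)]
c=cv2.minAreaRect((w[:,:2]*1000).astype(np.float32)); print(len(w),w.mean(0),c,w[:,2].max())
E
python3 -m creep '[{"tx":2,"ty":1,"tz":30,"roll":0,"claw":94},{"tx":2,"ty":1,"tz":60,"roll":0,"claw":80},{"tx":2,"ty":1,"tz":90,"roll":0,"claw":60},{"tx":2,"ty":1,"tz":119,"roll":0,"claw":40},{"tx":2,"ty":1,"tz":119,"roll":0,"claw":40}]'; python3 -c "
from h import *
go([.4913,.0776,.153])"
```

```text
1515 [0.50161931 0.11184376 0.17887223] ((500.7304992675781, 107.68811798095703), (114.7843246459961, 11.632811546325684), 75.079345703125) 0.18693709942473913
time_s: 3.2
tool_pos: [0.4912, 0.0769, 0.1519]
tcp_rot: [0.792, 0.611, -0.001, -0.0]
force: [-0.3, 0.2, 0.8]
grip_width: 0.0652
grasp_force: 0.0
t 3.2 tcp [0.4912 0.0769 0.1519] F [-0.26  0.2   0.82] w 0.0652 g 0.0 | tx ty tz [ 0.7 -0.1 -1.1] roll -0.0
```

```bash
python3 -m creep '[{"tx":0,"ty":1,"tz":0,"roll":0,"claw":30},{"tx":0,"ty":1,"tz":0,"roll":0,"claw":20},{"tx":0,"ty":1,"tz":0,"roll":0,"claw":0},{"tx":0,"ty":1,"tz":0,"roll":0,"claw":0},{"tx":0,"ty":1,"tz":0,"roll":0,"claw":0}]' 60;python3 -m creep '[{"tx":0,"ty":0,"tz":0,"roll":0,"claw":0},{"tx":0,"ty":0,"tz":0,"roll":0,"claw":0},{"tx":0,"ty":0,"tz":0,"roll":0,"claw":0},{"tx":0,"ty":0,"tz":0,"roll":0,"claw":0},{"tx":0,"ty":0,"tz":0,"roll":0,"claw":0}]'
```

```text
time_s: 3.7
tool_pos: [0.4928, 0.0778, 0.1532]
tcp_rot: [0.791, 0.611, 0.0, 0.0]
force: [-0.6, -0.4, 0.5]
grip_width: 0.0254
grasp_force: 0.0
time_s: 4.2
tool_pos: [0.4926, 0.0779, 0.1527]
tcp_rot: [0.791, 0.611, 0.0, -0.0]
force: [0.3, 0.1, 2.5]
grip_width: 0.0112
grasp_force: 60.0
```

Gripped (11–12 mm opening, 60 N). Next I lift it straight up.

```bash
python3 -m creep '[{"tx":0,"ty":0,"tz":-20,"roll":0,"claw":0},{"tx":0,"ty":0,"tz":-45,"roll":0,"claw":0},{"tx":0,"ty":0,"tz":-75,"roll":0,"claw":0},{"tx":0,"ty":0,"tz":-105,"roll":0,"claw":0},{"tx":0,"ty":0,"tz":-127,"roll":0,"claw":0}]'; python3 -m creep '[{"tx":0,"ty":0,"tz":0,"roll":0,"claw":0},{"tx":0,"ty":0,"tz":0,"roll":0,"claw":0},{"tx":0,"ty":0,"tz":0,"roll":0,"claw":0},{"tx":0,"ty":0,"tz":0,"roll":0,"claw":0},{"tx":0,"ty":0,"tz":0,"roll":0,"claw":0}]'; python3 - <<'E'
from h import *
im,W,d=cloud('scene'); cv2.imwrite('pics/sc2.png',cv2.resize(im[100:400,200:440],None,fx=2,fy=2)[...,::-1])
im,W,d=cloud('wrist'); w=W[60:240,290:350].reshape(-1,3);w=w[(w[:,2]>.285)&(w[:,2]<.33)]
c=cv2.minAreaRect((w[:,:2]*1000).astype(np.float32)); print(len(w),w.mean(0),c,w[:,2].max())
t=w[w[:,2]>w[:,2].max()-.003]; print('top pt',t.mean(0))
go(st(-.085,-.032,.28))
E
```

```text
time_s: 4.7
tool_pos: [0.4926, 0.0781, 0.2813]
tcp_rot: [0.791, 0.612, 0.0, 0.0]
force: [-0.0, -0.8, -2.6]
grip_width: 0.0113
grasp_force: 60.0
time_s: 5.2
tool_pos: [0.4923, 0.0779, 0.279]
tcp_rot: [0.791, 0.611, -0.0, -0.0]
force: [0.4, 0.3, -2.3]
grip_width: 0.0114
grasp_force: 60.0
4052 [0.50532927 0.12536468 0.30383652] ((499.99639892578125, 127.12086486816406), (87.30496215820312, 34.520755767822266), 83.52552032470703) 0.3130456024342301
top pt [0.50095012 0.10818344 0.31099124]
t 5.3 tcp [0.4925 0.0779 0.2793] F [ 0.21  0.34 -1.82] w 0.0113 g 60.0 | tx ty tz [-318.5   24.3   -0.7] roll 0.002
```

View pics/sc2.png

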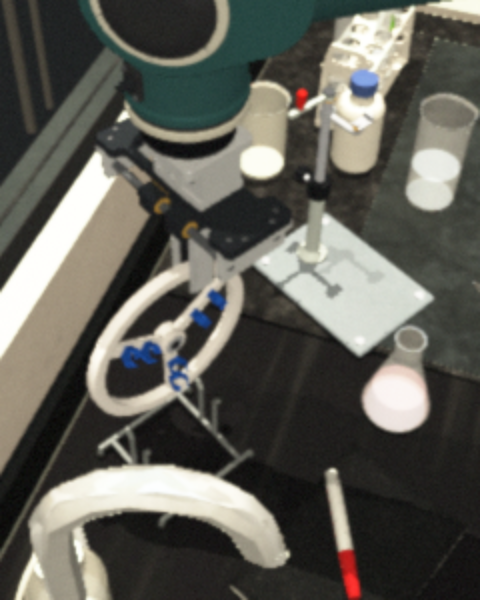

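The wheel hangs upright and unrotated, clear of the rack wires. Next is the move to the staging point in front of the hook.

```bash
python3 -m creep '[{"tx":-15,"ty":0,"tz":0,"roll":0,"claw":0},{"tx":-45,"ty":0,"tz":0,"roll":0,"claw":0},{"tx":-80,"ty":0,"tz":0,"roll":0,"claw":0},{"tx":-120,"ty":0,"tz":0,"roll":0,"claw":0},{"tx":-160,"ty":0,"tz":0,"roll":0,"claw":0}]'>/dev/null; python3 -m creep '[{"tx":-40,"ty":5,"tz":0,"roll":0,"claw":0},{"tx":-80,"ty":10,"tz":0,"roll":0,"claw":0},{"tx":-115,"ty":15,"tz":0,"roll":0,"claw":0},{"tx":-143,"ty":20,"tz":0,"roll":0,"claw":0},{"tx":-158,"ty":24,"tz":0,"roll":0,"claw":0}]'; python3 -m creep '[{"tx":0,"ty":0,"tz":0,"roll":0,"claw":0},{"tx":0,"ty":0,"tz":0,"roll":0,"claw":0},{"tx":0,"ty":0,"tz":0,"roll":0,"claw":0},{"tx":0,"ty":0,"tz":0,"roll":0,"claw":0},{"tx":0,"ty":0,"tz":0,"roll":0,"claw":0}]'>/dev/null; python3 - <<'E'
from h import *
go(st(-.026,-.031,.282))
im,W,d=cloud('scene'); cv2.imwrite('pics/sc3.png',cv2.resize(im[100:300,260:460],None,fx=3,fy=3)[...,::-1])
im,W,d=cloud('wrist'); cv2.imwrite('pics/wr3.png',im[...,::-1])
E
```

```text
time_s: 6.3
tool_pos: [0.4349, -0.2381, 0.2794]
tcp_rot: [0.792, 0.61, -0.0, -0.0]
force: [0.1, 0.4, -2.3]
grip_width: 0.0114
grasp_force: 60.0
t 6.8 tcp [ 0.4357 -0.2353  0.2798] F [-0.68 -0.54 -2.77] w 0.0114 g 60.0 | tx ty tz [-0.3 59.2 -2.2] roll 0.003
```

View pics/sc3.png

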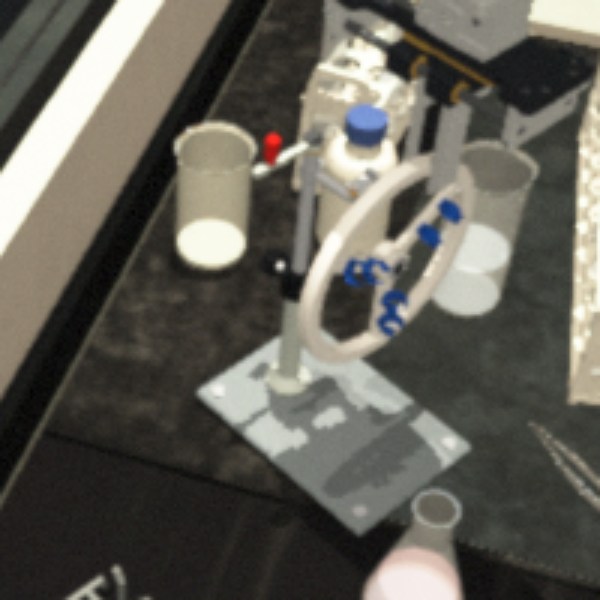

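View pics/wr3.png

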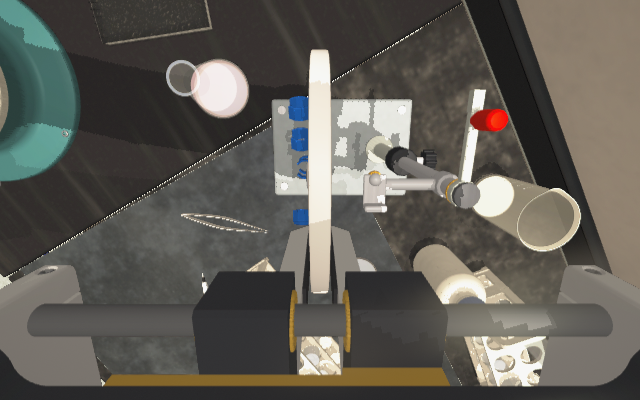

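The wrist view shows the catch at (376,190), the cap at (463,193) and the knob at (490,119), with the rim still outside the tip. I'll refine the hook position from the wrist depth.

```bash
cat > hook.py <<'E'
from h import *
im,W,d=cloud('wrist'); np.set_printoptions(precision=1,suppress=True)
D=W-STAND; S=np.stack([D@RX,D@RY,W[...,2]],-1)*1000
def rep(n,v0,v1,u0,u1,f=lambda s,i:s[...,2]>235):
    s=S[v0:v1,u0:u1]; m=f(s,im[v0:v1,u0:u1].astype(int)); p=s[m]; print(n,len(p),'med',np.median(p,0),'min',p.min(0),'max',p.max(0))
rep('catch',170,215,360,388); rep('arm',178,192,392,430); rep('cap',180,205,452,476)
rep('knob',100,140,465,515,lambda s,i:(i[...,0]>i[...,1]+70)&(s[...,2]>250))
rep('wheel rim top',48,292,305,335,lambda s,i:(s[...,2]>300)&(s[...,2]<320))
E
python3 hook.py
```

```text
catch 916 med [-50.8  -0.7 277.3] min [-57.7 -11.6 257.2] max [-38.4  12.2 285.8]
arm 454 med [-22.9   0.8 259.2] min [-35.7  -3.9 254.8] max [ -9.4   4.1 261.7]
cap 582 med [ -0.8   1.9 289. ] min [ -6.5  -7.  277.8] max [  6.8   8.3 291.1]
knob 688 med [ -0.8  43.1 306.4] min [ -3.9  37.5 284.7] max [  6.9  48.4 309.1]
wheel rim top 3729 med [-84.8   5.1 309.4] min [-92.7 -45.  300. ] max [-76.3  46.3 319.8]
```

Everything agrees with the stand model to within 1–2 mm, which puts the seat at about z 0.260. The rim clears the catch by about 14 mm, so I insert now.

```bash
python3 -m creep '[{"tx":0,"ty":10,"tz":0,"roll":0,"claw":0},{"tx":0,"ty":23,"tz":0,"roll":0,"claw":0},{"tx":0,"ty":37,"tz":0,"roll":0,"claw":0},{"tx":0,"ty":50,"tz":0,"roll":0,"claw":0},{"tx":0,"ty":59,"tz":0,"roll":0,"claw":0}]'>/dev/null; python3 -m creep '[{"tx":0,"ty":0,"tz":5,"roll":0,"claw":0},{"tx":0,"ty":0,"tz":12,"roll":0,"claw":0},{"tx":0,"ty":0,"tz":20,"roll":0,"claw":0},{"tx":0,"ty":0,"tz":30,"roll":0,"claw":0},{"tx":0,"ty":0,"tz":33,"roll":0,"claw":0}]';python3 -c "
from h import *
go(st(-.026,-.031,.241))"
```

```text
time_s: 7.95
tool_pos: [0.4919, -0.2506, 0.2453]
tcp_rot: [0.791, 0.611, -0.0, -0.001]
force: [0.0, -0.1, -2.0]
grip_width: 0.0115
grasp_force: 60.0
t 7.95 tcp [ 0.4919 -0.2506  0.2453] F [ 0.04 -0.13 -2.03] w 0.0115 g 60.0 | tx ty tz [0.5 1.  4.3] roll 0.001
```

```bash
python3 -m creep '[{"tx":0,"ty":0,"tz":1,"roll":0,"claw":0},{"tx":0,"ty":0,"tz":2,"roll":0,"claw":0},{"tx":0,"ty":0,"tz":2.5,"roll":0,"claw":0},{"tx":0,"ty":0,"tz":3,"roll":0,"claw":0},{"tx":0,"ty":0,"tz":3,"roll":0,"claw":0}]'|grep -E 'pos|force';python3 -m creep '[{"tx":0,"ty":0,"tz":0.5,"roll":0,"claw":0},{"tx":0,"ty":0,"tz":1,"roll":0,"claw":0},{"tx":0,"ty":0,"tz":1,"roll":0,"claw":0},{"tx":0,"ty":0,"tz":1,"roll":0,"claw":0},{"tx":0,"ty":0,"tz":1,"roll":0,"claw":0}]'|grep -E 'pos|force'
```

```text
tool_pos: [0.4927, -0.2508, 0.2438]
force: [0.0, -1.0, -2.4]
grasp_force: 60.0
tool_pos: [0.4927, -0.2508, 0.2427]
force: [-0.6, -0.3, -2.1]
grasp_force: 60.0
```

```bash
python3 -m creep '[{"tx":0,"ty":0,"tz":0.5,"roll":0,"claw":0},{"tx":0,"ty":0,"tz":1,"roll":0,"claw":0},{"tx":0,"ty":0,"tz":1.5,"roll":0,"claw":0},{"tx":0,"ty":0,"tz":1.5,"roll":0,"claw":0},{"tx":0,"ty":0,"tz":1.5,"roll":0,"claw":0}]'|grep -E 'pos|force';python3 -m creep '[{"tx":0,"ty":0,"tz":0.5,"roll":0,"claw":0},{"tx":0,"ty":0,"tz":1,"roll":0,"claw":0},{"tx":0,"ty":0,"tz":1,"roll":0,"claw":0},{"tx":0,"ty":0,"tz":1,"roll":0,"claw":0},{"tx":0,"ty":0,"tz":1,"roll":0,"claw":0}]'|grep -E 'pos|force'
```

```text
tool_pos: [0.4927, -0.2508, 0.2412]
force: [0.1, -0.8, -2.4]
grasp_force: 60.0
tool_pos: [0.4927, -0.2508, 0.2402]
force: [-0.7, -0.7, -0.7]
grasp_force: 60.0
```

Contact at TCP z 0.240, as expected. I lower a touch more and then release.

```bash
python3 -m creep '[{"tx":0,"ty":0,"tz":0.3,"roll":0,"claw":0},{"tx":0,"ty":0,"tz":0.6,"roll":0,"claw":0},{"tx":0,"ty":0,"tz":0.6,"roll":0,"claw":0},{"tx":0,"ty":0,"tz":0.6,"roll":0,"claw":0},{"tx":0,"ty":0,"tz":0.6,"roll":0,"claw":0}]'|grep -E 'pos|force';python3 -m creep '[{"tx":0,"ty":0,"tz":0,"roll":0,"claw":14},{"tx":0,"ty":0,"tz":0,"roll":0,"claw":18},{"tx":0,"ty":0,"tz":0,"roll":0,"claw":25},{"tx":0,"ty":0,"tz":0,"roll":0,"claw":36},{"tx":0,"ty":0,"tz":0,"roll":0,"claw":44}]';python3 -m creep '[{"tx":0,"ty":0,"tz":0,"roll":0,"claw":44},{"tx":0,"ty":0,"tz":0,"roll":0,"claw":44},{"tx":0,"ty":0,"tz":0,"roll":0,"claw":44},{"tx":0,"ty":0,"tz":0,"roll":0,"claw":44},{"tx":0,"ty":0,"tz":0,"roll":0,"claw":44}]' | grep -E 'wid|force'
python3 - <<'E'
from h import *
im,W,d=cloud('wrist'); cv2.imwrite('pics/wr4.png',im[...,::-1])
E
```

```text
tool_pos: [0.4928, -0.2509, 0.2398]
force: [-1.2, 0.3, 6.3]
grasp_force: 60.0
time_s: 10.95
tool_pos: [0.4926, -0.2508, 0.2395]
tcp_rot: [0.791, 0.611, -0.0, -0.0]
force: [-1.0, -0.8, -0.7]
grip_width: 0.0376
grasp_force: 0.0
force: [-1.1, 0.4, 1.2]
grip_width: 0.044
grasp_force: 0.0
```

View pics/wr4.png

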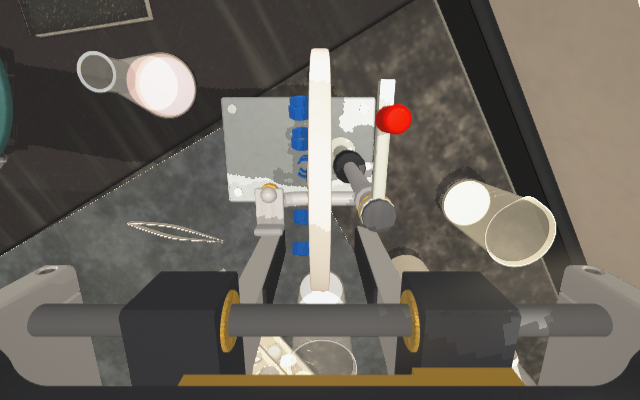

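The wheel hangs on the arm at (320,200), between the cap (376,213) and the catch (268,205), with the fingers clear of it. I raise the fingers, shut them and move behind the knob.

```bash
python3 -m creep '[{"tx":0,"ty":0,"tz":-10,"roll":0,"claw":44},{"tx":0,"ty":0,"tz":-35,"roll":0,"claw":44},{"tx":0,"ty":0,"tz":-65,"roll":0,"claw":44},{"tx":0,"ty":0,"tz":-100,"roll":0,"claw":44},{"tx":0,"ty":0,"tz":-120,"roll":0,"claw":0}]' 20 >/dev/null; python3 -m creep '[{"tx":15,"ty":15,"tz":0,"roll":0,"claw":0},{"tx":40,"ty":35,"tz":0,"roll":0,"claw":0},{"tx":65,"ty":50,"tz":0,"roll":0,"claw":0},{"tx":75,"ty":52,"tz":0,"roll":0,"claw":0},{"tx":75,"ty":52,"tz":0,"roll":0,"claw":0}]'; python3 - <<'E'
from h import *
go(st(.026,.044,.297))
im,W,d=cloud('wrist')
D=W-STAND; S=np.stack([D@RX,D@RY,W[...,2]],-1)*1000
i=im.astype(int); r=(i[...,0]>i[...,1]+70)&(S[...,2]>270)&(S[...,2]<330); print('knob',r.sum(),np.median(S[r],0),S[r].max(0),S[r].min(0))
m=(i.min(2)>120)&(S[...,2]>262)&(S[...,2]<278)&(S[...,0]<-15)&(S[...,0]>-37)&(abs(S[...,1])<50); print('rim',m.sum(),np.median(S[m],0),S[m].max(0),S[m].min(0))
E
```

```text
time_s: 12.5
tool_pos: [0.5623, -0.1899, 0.3599]
tcp_rot: [0.791, 0.612, 0.0, -0.0]
force: [0.3, 0.6, 0.1]
grip_width: 0.0013
grasp_force: 0.0
t 12.5 tcp [ 0.5623 -0.1899  0.3599] F [0.25 0.59 0.05] w 0.0013 g 0.0 | tx ty tz [-1.1  0.3 62.9] roll 0.004
knob 172 [  3.09029044  44.82579046 307.20665526] [  7.82109027  48.70708447 309.41913141] [ -2.31246776  38.52902372 293.41391163]
rim 824 [-25.3309465   10.4438792  270.44813454] [-19.4436616   45.74339862 274.28384806] [-31.59550005 -27.49819853 262.00062739]
```

Both check out: the rim is at stand x −25 with its top at 0.273, and the knob is at (2,44). Descend, then push along the arc.

```bash
python3 -m creep '[{"tx":-1,"ty":0,"tz":20,"roll":0,"claw":0},{"tx":-1,"ty":0,"tz":45,"roll":0,"claw":0},{"tx":-1,"ty":0,"tz":63,"roll":0,"claw":0},{"tx":-1,"ty":0,"tz":63,"roll":0,"claw":0},{"tx":-1,"ty":0,"tz":63,"roll":0,"claw":0}]'|grep -E 'pos|force'; python3 -m creep '[{"tx":1,"ty":-8,"tz":0,"roll":0,"claw":0},{"tx":2,"ty":-16,"tz":0,"roll":0,"claw":0},{"tx":2,"ty":-25,"tz":0,"roll":0,"claw":0},{"tx":1,"ty":-34,"tz":0,"roll":0,"claw":0},{"tx":-1,"ty":-42,"tz":0,"roll":0,"claw":0}]'|grep -E 'pos|force'; python3 -c "
from h import *
go(st(-.028,.034,.297))"
```

```text
tool_pos: [0.5613, -0.1933, 0.2975]
force: [-0.4, -0.9, 0.5]
grasp_force: 0.0
tool_pos: [0.52, -0.1825, 0.297]
force: [1.7, -0.1, 0.2]
grasp_force: 0.6
t 13.55 tcp [ 0.52   -0.1825  0.297 ] F [ 1.72 -0.07  0.25] w 0.0005 g 0.6 | tx ty tz [ -7.5 -11.    0. ] roll 0.002
```

```bash
python3 -m creep '[{"tx":-4,"ty":-6,"tz":0,"roll":0,"claw":0},{"tx":-8,"ty":-11,"tz":0,"roll":0,"claw":0},{"tx":-12,"ty":-16,"tz":0,"roll":0,"claw":0},{"tx":-16,"ty":-20,"tz":0,"roll":0,"claw":0},{"tx":-20,"ty":-24,"tz":0,"roll":0,"claw":0}]'|grep -E 'pos|force'; python3 -m creep '[{"tx":-2,"ty":-1,"tz":0,"roll":0,"claw":0},{"tx":-4,"ty":-2,"tz":0,"roll":0,"claw":0},{"tx":-6,"ty":-3,"tz":0,"roll":0,"claw":0},{"tx":-8,"ty":-3,"tz":0,"roll":0,"claw":0},{"tx":-9,"ty":-3,"tz":0,"roll":0,"claw":0}]'|grep -E 'pos|force'; python3 -c "
from h import *
go(st(-.043,.0135,.297))"
```

```text
tool_pos: [0.4925, -0.1957, 0.2966]
force: [4.1, 2.2, -0.0]
grasp_force: 1.6
tool_pos: [0.4875, -0.2028, 0.2965]
force: [2.0, 10.9, 0.4]
grasp_force: 5.0
t 14.55 tcp [ 0.4875 -0.2028  0.2965] F [ 1.97 10.89  0.38] w 0.0009 g 5.0 | tx ty tz [-0.2  0.4 -0.5] roll 0.003
```

```bash
python3 -m creep '[{"tx":-0.5,"ty":0,"tz":0,"roll":0,"claw":0},{"tx":-1,"ty":0,"tz":0,"roll":0,"claw":0},{"tx":-1.5,"ty":0,"tz":0,"roll":0,"claw":0},{"tx":-1.5,"ty":0,"tz":0,"roll":0,"claw":0},{"tx":-1.5,"ty":0,"tz":0,"roll":0,"claw":0}]'|grep -E 'pos|force'; python3 -c "
from h import *
go(st(-.043,.0135,.297))"
```

```text
tool_pos: [0.4874, -0.2031, 0.2965]
force: [1.8, 14.0, 1.4]
grasp_force: 6.4
t 15.05 tcp [ 0.4874 -0.2031  0.2965] F [ 1.78 14.01  1.41] w 0.0002 g 6.4 | tx ty tz [ 0.2  0.4 -0.5] roll 0.004
```

The tool stopped where the knob should be at the shut angle. I back off and look.

```bash
python3 -m creep '[{"tx":8,"ty":0,"tz":0,"roll":0,"claw":0},{"tx":20,"ty":0,"tz":-5,"roll":0,"claw":0},{"tx":25,"ty":0,"tz":-30,"roll":0,"claw":0},{"tx":25,"ty":0,"tz":-60,"roll":0,"claw":0},{"tx":25,"ty":0,"tz":-70,"roll":0,"claw":0}]'|grep -E 'pos|force'; python3 -m creep '[{"tx":30,"ty":0,"tz":0,"roll":0,"claw":0},{"tx":60,"ty":0,"tz":0,"roll":0,"claw":0},{"tx":60,"ty":0,"tz":0,"roll":0,"claw":0},{"tx":60,"ty":0,"tz":0,"roll":0,"claw":0},{"tx":60,"ty":0,"tz":0,"roll":0,"claw":0}]'>/dev/null; python3 - <<'E'
from h import *
for n in('top','scene'):
    im,W,d=cloud(n)
    D=W-STAND; S=np.stack([D@RX,D@RY,W[...,2]],-1)*1000; i=im.astype(int)
    r=(i[...,0]>i[...,1]+70)&(S[...,2]>270)&(S[...,2]<330); p=S[r]; print(n,'knob',r.sum(),np.median(p,0) if len(p) else '')
    o=np.load(n+'.npz')['W']
    m=(i.min(2)>110)&(S[...,2]>262)&(S[...,2]<278)&(S[...,0]<-12)&(S[...,0]>-40)&(abs(S[...,1])<50); print('rim',m.sum(),np.median(S[m],0))
    if n=='scene': cv2.imwrite('pics/sc5.png',cv2.resize(im[100:280,260:460],None,fx=3,fy=3)[...,::-1])
E
```

```text
tool_pos: [0.4941, -0.1807, 0.3696]
force: [0.3, 0.0, 0.0]
grasp_force: 0.0
top knob 18 [-42.15467631   1.10663771 306.66780419]
rim 101 [-26.93322907 -16.43387754 269.58990974]
scene knob 36 [-46.2755636    2.93475787 302.42150319]
rim 128 [-30.41777465  14.63929615 267.57537739]
```

View pics/sc5.png

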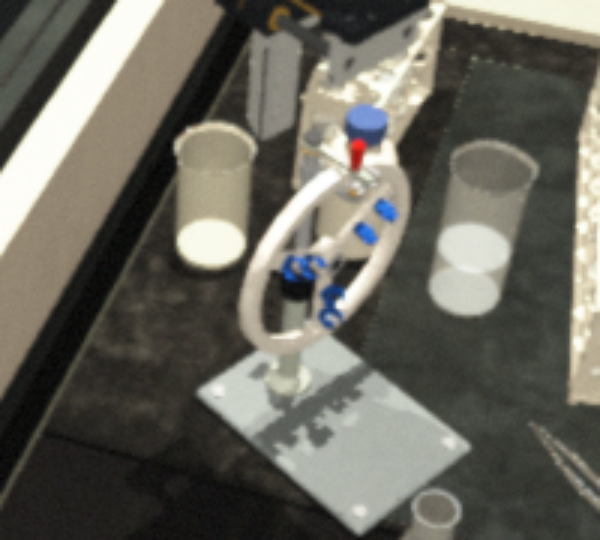

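The knob at (357,150) now sits over the catch and the wheel hangs from the arm, with the bottle and jug undisturbed. I'll let it rest, confirm nothing is moving, and hand in.

```bash
Z='x'; python3 - <<'E'
from h import *
cv2.imwrite('a.png',cloud('scene')[0])
E
python3 -m creep '[{"tx":0,"ty":0,"tz":0,"roll":0,"claw":0},{"tx":0,"ty":0,"tz":0,"roll":0,"claw":0},{"tx":0,"ty":0,"tz":0,"roll":0,"claw":0},{"tx":0,"ty":0,"tz":0,"roll":0,"claw":0},{"tx":0,"ty":0,"tz":0,"roll":0,"claw":0}]'>/dev/null
python3 - <<'E'
from h import *
a=cv2.imread('a.png').astype(int); ims=[cloud('scene')[0].astype(int) for _ in range(3)]
f=lambda x,y:np.abs(x-y)[145:225,335:400].max(2)
print(f(a,ims[0]).mean(),(f(a,ims[0])>40).sum(),'| short',f(ims[0],ims[1]).mean(),(f(ims[0],ims[1])>40).sum())
E
```

```text
2.874615384615385 0 | short 2.7915384615384617 0
```

```bash
python3 -c "
from station import workorder
print(workorder.job_done())"
```

```text
the job is handed in; nothing more can be done
None
```

The wheel hangs at rest by its rim on the J-hook and the gate looks shut in its catch (top camera puts the knob about 1 mm off its shut position). The bottle and jug look undisturbed in the final picture, and the job is handed in; it returned no verdict.

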